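# Press a ball bearing home with a bench rack press

## Robot

A 6-joint arm with a two-finger parallel gripper is mounted at the origin on a cart in front of the work surface, level with it; the furniture and walls round the work are solid. World frame = base frame: x ahead of the robot, y to its left, z up, the work surface at z = 0. Lengths are in m, angles in degrees, forces in N, time in s.
With the tool pointing down it reaches from about 0.25 to 0.725 m from the base axis. Payload 9.7 kg.
Tool frame: the origin (TCP) lies midway between the tips of the shut fingers; the grasp point (between the pads) lies 19 mm behind it (grip_point_offset is the distance from the TCP to the grasp point, in m); y points along the fingers, z is the direction in which the jaws open and shut, and the axes are right-handed (so a half turn about y gives the same grasp; the last joint's range is limited). The gripper opens to 85 mm and grips with 20 to 120 N. Pads are 22 mm wide; open, the fingers measure 114 mm over their backs; the gripper's body (76 mm by 85 mm) begins 54 mm behind the grasp point. The pads swing forward as they close: fully open they stand 13 mm farther back than shut.
Start: joints at [-72.135, 4.979, 10.078, 95.1, 0, 90], TCP at [0.169, -0.523, 0.231] pointing down, gripper open.
Joint ranges: [-179.16, 179.16], [-48.56, 103.87], [-65.8, 70.77], [-126.05, 130.52], [-82.76, 87.17], [-180, 180]. Speed limits (degrees/s): [127.2, 127.2, 147.25, 180, 180, 180].

## Interface

Orientations are given as [roll, pitch, yaw] about the fixed x, y, z axes, in that order (R = Rz(yaw) Ry(pitch) Rx(roll)).
In Python, from workcell import get_obs, camera, job_done, grip_point_offset gives the robot as it stands.
- The arm moves only by the tool move_arm, never from a script. Its argument "deltas" is a list that holds one entry, the list of rows, each a list of 4 numbers: the shift along the tool's x, y, z in m, then the turn about the tool's y in degrees. A call has 1 to 5 rows; each row is the pose to reach, as a shift and turn from the pose commanded when the call began, along the tool's axes at that moment; what a row does not reach only later rows make up. A row lasts 1/10 s, in which the tool goes at most 50 mm and 8.59 degrees, less where a joint would pass 70% of its speed; a pose out of reach is approached as far as the arm can. A call with a gripper value outside its range is refused whole. "claw" is the finger opening in m, from 0 to 0.0854, set as the call begins (left out, the last holds). The fingers move at their own pace and stop on an object; "newtons" is the grip in N (left out, the last holds). Time passes only in rows, so rows that repeat a pose let the fingers close. It gives the time, the measured TCP pose, the force and the opening at its end, in the units of the state.
- get_obs(): the state, without advancing time (a new reading comes with each control period).
- camera(name): name is "scene" or "top"; returns a dict with "color" (384x512x3 uint8, blue, green, red), "range_z" (384x512 float32, m along the optical axis (not along the pixel's ray), 0 where there is no reading), "fx", "fy", "cx", "cy" (pixels), "T" (4x4, takes a point from camera to world coordinates). Camera axes: x right, y down, z forward; pixel columns grow to the right and rows downward; lengths in m; the calibration is good to about 2 mm. A picture is of the moment at which its call begins.
- job_done(): hands the job in, once; it reports no verdict.
The state is a dict: "time": time; "q": joint angles; "qd": joint speeds; "joint_efforts": joint torques, N m; "ee_pos": TCP position; "tcp_rot": TCP orientation; "wrist_force": force on the tool from outside, world axes, zero at the start; "torque": the same for the moment, N m; "opening": finger opening in m.
Only numpy, scipy, OpenCV 4.12 (cv2) and the standard library are available. Lean on these libraries where they do the work, as an engineer would, in place of code of your own. Each camera call takes 0.05 s, during which the arm holds its last target. There are 200 camera calls.

## Task

Gripping nothing, push the black knob of the press's loading arm with a finger until the arm meets its inner stop and the brass housing stands under the ram, then push the red-balled lever forward and down until the bearing is fully home in the housing, and let the lever spring back up. Then push the loading arm back out to its outer stop, ready for unloading. Bring the ram down only while the arm is fully in, never pinch or lift anything, and leave the things lying around the press alone.

Things in the scene. Friction and masses are not known exactly. Their poses are not given: they have to be found in the camera images.
- bench_press: Small grey bench rack press, fixed. Origin on the worktop under the ram axis; x to its rear, y to its left, z up; open front to -x. Base x -80 to 65, y -48 to 48 mm, top at z 20 mm, with an ear on the left for the loading arm's pivot. Head x -30 to 63, y -28 to 40, z 104 to 168 mm; the ram's top end reaches z 217 mm. Ram face (17 mm round) at z 72 mm when raised.
- loading_arm (a joint): Swing of the flat aluminium loading arm, rad, about an upright axis at x 0, y +65 mm of the press. 0 = fully out at the outer (loading) stop; 0.90 = fully in at the inner stop, nest straight under the ram. Grows counter-clockwise seen from above. Starts at 0. Stays where it is left; about 1.5 N at the knob moves it.
- knob_top (a point): Top centre of the black upright knob on the loading arm: a waisted post 14 to 18 mm thick, z 30 to 78 mm over the worktop. It moves on a 119 mm circle about the arm's pivot; in the press frame it is at x -113, y +103 mm with the arm fully out and x -100, y 0 mm fully in. A 14 mm wide bar (top at z 30 mm) joins it to the nest.
- press_lever (a joint): Press lever angle, rad: 0 = upright at rest; grows as it is pushed towards the press's front (-x) and down; it would be level at 1.57. The ram sinks 16 mm per rad: it meets the bearing at about 0.87; the bearing is home at about 1.25 (lever 18 degrees above level), where the lever stops hard. 2 to 3 N near the ball move it freely, about 6 N press; a spring returns it in about 2 s.
- lever_pivot (a point): Point on the lever's turning axis (parallel to the press's y) in the plane of the rod: x +18, y -58, z +135 mm in the press frame. The lever is a 12 mm round steel rod, square to the axis, outside the right side of the head.
- lever_ball (a point): Centre of the red ball (30 mm diameter) on the end of the lever rod, 160 mm from the pivot. The bare rod can be pushed from 40 to 140 mm from the pivot, on its rear (later upper) side.
- housing: Brass bearing housing, loose in the nest of the loading arm: 41 mm round, 22 mm tall, origin at the centre of its underside (z 30 mm), z up. The nest is a ring 7 mm high with 0.5 to 1 mm of play.
- bearing (a joint): How far the 26 mm steel bearing has been pressed into the housing, m: 0 = as started, standing 6 mm proud of the housing; 0.006 = fully home, flush with the housing's top. Tight fit: moves only under about 30 N from the ram.
- spare_bearing: A loose spare bearing, 26 mm round and 8 mm high, lying in front of the press; bystander. Origin: centre of its underside.
- loupe: Black stand magnifier, 37 mm round and 40 mm tall, standing right of and in front of the press; bystander. Origin: centre of its underside.
- caliper: Digital caliper lying flat, 160 mm long along its y, 62 mm wide, 13 mm high, left of and in front of the press; bystander. Origin: its middle, on the underside.

How it is judged (in metres and radians):
On the way, in this order (a step that is already met when the one before it is completed fails the run):
1. The loading arm is fully in, the housing under the raised ram (value of joint loading_arm above 0.87 rad and value of joint press_lever below 0.3 rad), for 0.2 s.
2. The bearing is pressed fully home (value of joint bearing above 0.0055 m and value of joint loading_arm above 0.85 rad), for 0.2 s.
3. The lever is back up (value of joint press_lever below 0.15 rad), for 0.2 s.
At the end, for the whole second after the job is handed in: The bearing is within 0.5 mm of fully home, the lever is back up (below 0.15 rad), the loading arm is out within 0.06 rad of its outer stop, and the housing still stands upright in its nest at rest (value of joint bearing above 0.0055 m and value of joint press_lever below 0.15 rad and value of joint loading_arm below 0.06 rad and z of housing in the frame of bench_press below 0.035 m and angle between housing's own z axis and vertical below 0.1 rad and linear speed of housing below 0.02 m/s); the robot touches nothing.
It fails at once if The ram is brought down while the loading arm is not fully in (value of joint press_lever above 0.5 rad and value of joint loading_arm below 0.82 rad).
It fails at once if The housing is lifted out of its nest or tipped (z of housing in the frame of bench_press above 0.036 m or angle between housing's own z axis and vertical above 0.25 rad).
It fails at once if A bystander (spare bearing, loupe, caliper) is lifted or moved by more than 15 mm (distance of any of spare_bearing, loupe, caliper from where it was at the start of the episode above 0.015 m).
It fails at once if The knob of the loading arm is pinched instead of pushed (strong finger force on the freely swinging arm) (contact force between the fingers and loading_arm above 25 N and value of joint loading_arm between 0.08 and 0.8 rad).
It fails at once if The lever is pinched instead of pushed (strong finger force while it still moves freely) (contact force between the fingers and press_lever above 25 N and value of joint press_lever between 0.1 and 0.8 rad).
It also fails if it takes over 67 s, if anything falls off the work surface, if the arm or the gripper's body presses on something with over 40 N, if the wrist force passes 120 N, or if a joint passes its speed limit or range.

## Working session

There is one attempt and no reset: what is moved stays moved. The work goes in short steps, Python scripts to look and compute and a tool call to move; the robot and the scene stay as the last step left them, time stands still between calls to the robot, and variables do not carry over. Pictures are saved under pics/ and viewed, about 8 in all and at most 12, crops included, and the job is handed in when it is done.

Besides the shell and the picture viewer there is one more tool, called as name(argument=value, ...), one argument or row to a line, values as JSON. move_arm: Moves the arm, as the interface text tells. Its arguments: {"type":"object","properties":{"deltas":{"type":"array"},"claw":{"type":"number"},"newtons":{"type":"number"}},"required":["deltas"]}

```bash
mkdir -p pics; ls; python3 - <<'E'
from workcell import *
import cv2,numpy as np
print(get_obs()); print(grip_point_offset)
for n in("scene","top"):
    c=camera(n); cv2.imwrite(f"pics/{n}0.png",c["color"]); np.savez(f"{n}0.npz",**c); print(n,c["fx"],c["cx"],c["cy"],np.round(c["T"],3).tolist())
E
```

```text
pics
{'time': 0.0, 'q': array([-7.21341153e+01,  5.00915152e+00,  1.00352069e+01,  9.50985217e+01,
        1.06169201e-03,  8.99998073e+01]), 'qd': array([-0.02571207, -0.01582803, -0.03610329, -0.04869354,  0.00391232,
       -0.0201487 ]), 'joint_efforts': array([ 2.80553017e-03, -5.20398545e+01,  4.64790058e+01,  1.68541790e-02,
       -1.19204374e-04,  5.59300258e-05]), 'ee_pos': array([ 0.16867217, -0.52326697,  0.2306085 ]), 'tcp_rot': array([-9.00724663e+01,  1.06193494e-03, -1.62133924e+02]), 'wrist_force': array([ 0.8431405 ,  0.04662511, -0.54049635]), 'torque': array([ 0.01192987,  0.00636104, -0.0338161 ]), 'opening': 0.08545212909438203}
0.0187
scene 424.0406698589987 255.11801718771892 192.01885448479175 [[0.925, -0.276, 0.261, 0.251], [-0.38, -0.672, 0.636, -0.155], [-0.0, -0.688, -0.726, 0.809], [0.0, 0.0, 0.0, 1.0]]
top 462.82540521734944 251.61283447961674 187.05251951694765 [[-0.009, -0.992, 0.127, 0.373], [-1.0, 0.007, -0.019, 0.382], [0.018, -0.128, -0.992, 1.104], [0.0, 0.0, 0.0, 1.0]]
```

View pics/scene0.png

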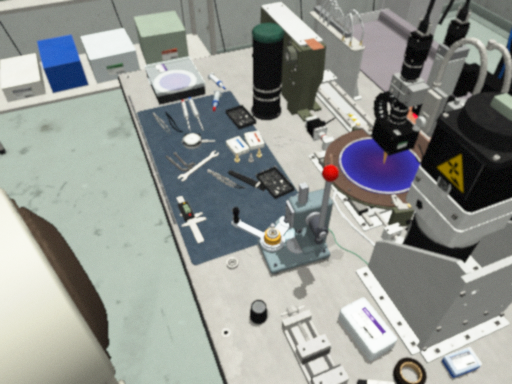

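View pics/top0.png

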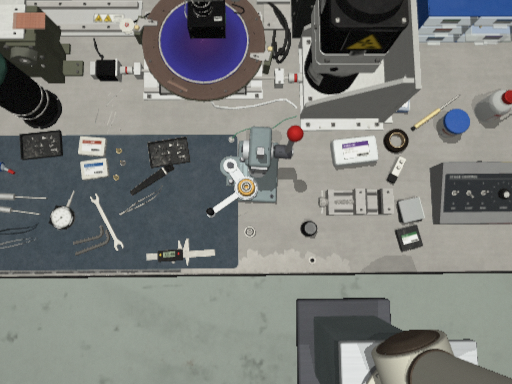

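The scene view shows the red ball at (330,173), the knob at (236,214), the spare bearing at (232,263) and the loupe at (259,310). The top view shows the ball at (295,133), the knob at (210,212), the housing at (246,187) and the arm pivot at (230,165).

```bash
cat > h.py <<'E'
import numpy as np,cv2
def ray(c,u,v):
    d=np.array([(u-c["cx"])/c["fx"],(v-c["cy"])/c["fy"],1]);return c["T"][:3,3],c["T"][:3,:3]@d
def plane(c,u,v,z):
    o,d=ray(c,u,v);return o+d*(z-o[2])/d[2]
def tri(c1,p1,c2,p2):
    o1,d1=ray(c1,*p1);o2,d2=ray(c2,*p2)
    s=np.linalg.lstsq(np.c_[d1,-d2],o2-o1,rcond=None)[0]
    a,b=o1+s[0]*d1,o2+s[1]*d2;return (a+b)/2,np.linalg.norm(a-b)
def blob(m,near,r=25):
    k=np.zeros_like(m);cv2.circle(k,near,r,255,-1);n,l,st,ce=cv2.connectedComponentsWithStats(m&k)
    i=1+np.argmax(st[1:,4]);return ce[i],st[i]
def red(c):
    b,g,r=[c["color"][...,i].astype(int) for i in range(3)];return ((r>120)&(g<80)&(b<80)).astype(np.uint8)*255
def dark(c,t=60): return (c["color"].max(2)<t).astype(np.uint8)*255
E
python3 - <<'E'
from h import *
s,t=[dict(np.load(f"{n}0.npz")) for n in("scene","top")]
bs,bt=blob(red(s),(330,173)),blob(red(t),(295,133)); print(bs,bt)
B,e=tri(s,bs[0],t,bt[0]);print("ball",B,e)
for c,n,p in((s,"s",(236,212)),(t,"t",(210,212))):
    k=blob(dark(c,45),p,14);print(n,k)
print("knob top s",plane(s,236,208.5,.078),"t",plane(t,210,212.5,.078))
for c,p in((s,(273,236)),(t,(246,187))): print("bearing",plane(c,*p,.058))
print("pivot",plane(t,230,165,.03))
print("loupe",plane(s,258,303,.04),plane(t,309,228,.04),"spare",plane(s,232,263,.008),plane(t,250,232,.008))
print("caliper",plane(t,180,254,.01))
vis=[cv2.resize(s["color"][160:280,190:350],None,fx=4,fy=4,interpolation=2),cv2.resize(t["color"][120:240,190:330],None,fx=4,fy=4,interpolation=2)]
cv2.imwrite("pics/zs.png",vis[0]);cv2.imwrite("pics/zt.png",vis[1])
E
```

```text
(array([330.26633166, 171.83919598]), array([322, 165,  17,  15, 199], dtype=int32)) (array([294.78947368, 132.35672515]), array([287, 126,  16,  14, 171], dtype=int32))
ball [0.57496175 0.28852999 0.2963545 ] 0.00047017395973448703
s (array([235.58730159, 214.46031746]), array([233, 208,   6,  15,  63], dtype=int32))
t (array([209.82051282, 211.15384615]), array([206, 208,   8,   7,  39], dtype=int32))
knob top s [0.45405468 0.45333612 0.078     ] t [0.44839281 0.45552693 0.078     ]
bearing [0.50707373 0.36279925 0.058     ]
bearing [0.50739294 0.37513734 0.058     ]
pivot [0.56346437 0.4121828  0.03      ]
loupe [0.4170398  0.23300515 0.04      ] [0.4136828  0.23100754 0.04      ] spare [0.40805799 0.36283651 0.008     ] [0.40673037 0.36620807 0.008     ]
caliper [0.35698334 0.53011628 0.01      ]
```

View pics/zt.png

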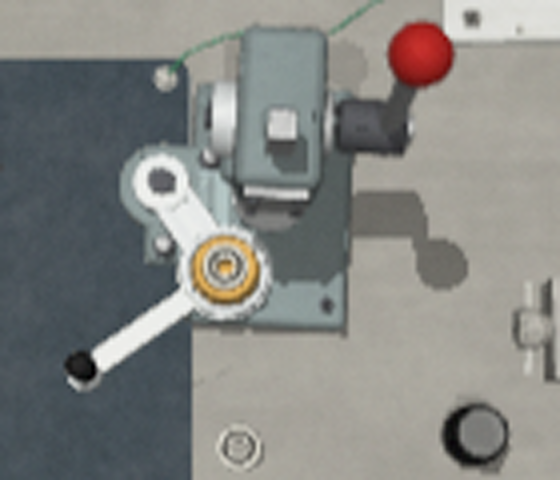

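View pics/zs.png

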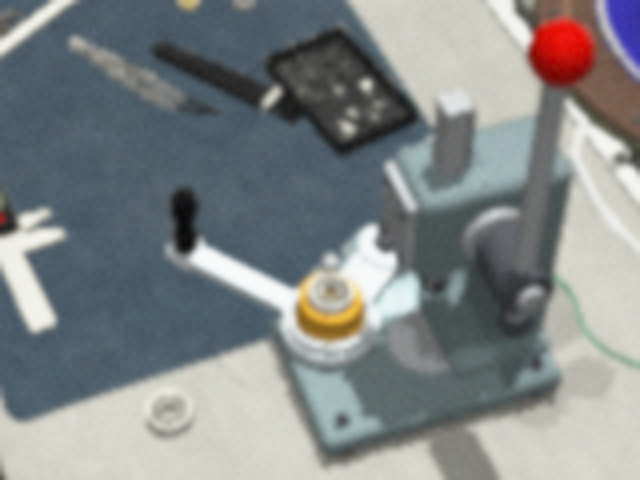

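```bash
python3 - <<'E'
from h import *
P=[]
for n in("scene","top"):
    c=dict(np.load(f"{n}0.npz"));z=c["range_z"];v,u=np.mgrid[:384,:512]
    p=np.stack([(u-c["cx"])/c["fx"]*z,(v-c["cy"])/c["fy"]*z,z],-1)[z>0]
    P.append(p@c["T"][:3,:3].T+c["T"][:3,3])
P=np.vstack(P)
xs=np.arange(.1,.85,.05);ys=np.arange(.65,-.6,-.05)
print("      x "+" ".join(f"{x:4.2f}" for x in xs))
for y in ys:
    print(f"y{y:6.2f}",end=" ")
    for x in xs:
        q=P[(P[:,0]>=x)&(P[:,0]<x+.05)&(P[:,1]>=y)&(P[:,1]<y+.05),2]
        print(f"{1000*np.max(q):4.0f}" if len(q)>3 else "  --",end=" ")
    print()
E
```

```text
x 0.10 0.15 0.20 0.25 0.30 0.35 0.40 0.45 0.50 0.55 0.60 0.65 0.70 0.75 0.80
y  0.65 -789 -790 -788 -791    6   11   12   12   30   32   30    6    6   46   46 
y  0.60 -790 -789 -784 -790    8   10    7   14   15   19   19    5   20   62   63 
y  0.55 -789 -789 -790 -788   18   19    7   12   16   20   19    5   64   65   63 
y  0.50 -787 -788 -786 -790   17   18    6    8    7   22   19    6   64   64   63 
y  0.45 -789 -787 -788 -788   10   12   79   80    7    8    8    5   64   67  417 
y  0.40 -790 -787 -788 -784    7    9   76   79   37   40   10    5   65   63  417 
y  0.35 -788 -785 -788 -796    6   11   11   61  170  218  170    7   63   66   69 
y  0.30 -788 -788 -788 -795    5    6    5   38  172  307  171    6   20   63   73 
y  0.25 -787 -788 -787 -787    7    5    6   12   22  311   22    9   10   44   56 
y  0.20 -787 -785 -791 -791    5   41   44   43    6    5    4  145  441  441  440 
y  0.15    4 -695 -788 -791    6    6   41   45   40   40   40  188  443  461   -- 
y  0.10  218  222 -787 -791    5    7   53   55   54   42   42  233  442  441  317 
y  0.05  322  6
[... 375 characters left out ...]
 86   67   67   11    5    5 
y -0.20    2  -10 -788 -794    5    5   57   87   86   86    9  111   95    5   59 
y -0.25 -790 -792 -788 -794    5    6   56   84   85   86    6  130  131    6   60 
y -0.30 -790 -787 -789 -796    2    6   20   --   --    5    5    4   --    4    5 
y -0.35 -787 -788 -788 -795   --   --   --   --   --   --   --   --   --   --   -- 
y -0.40 -787 -791 -786 -794   --   --   --   --   --   --   --   --   --   --   -- 
y -0.45 -789 -784 -788 -791   --   --   --   --   --   --   --   --   --   --   -- 
y -0.50 -790 -787 -789 -790   --   --   --   --   --   --   --   --   --   --   -- 
y -0.55 -790 -789 -790 -792   --   --   --   --   --   --   --   --   --   --   --
```

move_arm(
  deltas=[
    [[0, 0, 0, -8.5], [0, -0.02, 0, -17], [0, -0.03, 0, -25.5], [0, -0.03, 0, -34], [0, -0.03, 0, -42.5]],
  ],
  claw=0,
  newtons=20,
)

```text
time: 0.6
ee_pos: [0.1687, -0.5235, 0.2613]
tcp_rot: [-90.0, 0.0, -119.3]
wrist_force: [0.1, 0.4, -0.7]
opening: 0.012
```

move_arm(
  deltas=[
    [[0, 0, 0, -8.5], [0, 0, 0, -17], [0, 0, 0, -25.5], [0, 0, 0, -29.5]],
  ],
)

```text
time: 1.0
ee_pos: [0.1687, -0.5234, 0.2609]
tcp_rot: [-90.0, 0.0, -89.8]
wrist_force: [-0.1, 0.6, -0.4]
opening: -0.0002
```

move_arm(
  deltas=[
    [[-0.03, 0, 0.035, 0], [-0.06, 0, 0.07, 0], [-0.09, 0, 0.105, 0], [-0.12, 0, 0.14, 0], [-0.15, 0, 0.175, 0]],
  ],
)

```text
time: 1.5
ee_pos: [0.3451, -0.3724, 0.261]
tcp_rot: [-90.0, 0.0, -90.2]
wrist_force: [0.4, -1.5, -0.6]
opening: -0.0003
```

move_arm(
  deltas=[
    [[-0.045, 0, 0.012, 0], [-0.09, 0, 0.024, 0], [-0.135, 0, 0.036, 0], [-0.18, 0, 0.048, 0], [-0.225, 0, 0.06, 0]],
  ],
)

```text
time: 2.0
ee_pos: [0.4045, -0.1472, 0.2611]
tcp_rot: [-90.0, 0.0, -90.2]
wrist_force: [-0.6, -0.4, 0.7]
opening: -0.0
```

move_arm(
  deltas=[
    [[-0.048, 0, 0, 0], [-0.096, 0, 0, 0], [-0.144, 0, 0, 0], [-0.192, 0, 0, 0], [-0.24, 0, 0, 0]],
  ],
)

```text
time: 2.5
ee_pos: [0.4046, 0.0928, 0.2612]
tcp_rot: [-90.0, -0.0, -90.1]
wrist_force: [2.3, -0.0, 0.4]
opening: -0.0001
```

move_arm(
  deltas=[
    [[-0.048, 0, 0, 0], [-0.096, 0, 0, 0], [-0.144, 0, 0, 0], [-0.192, 0, 0, 0], [-0.24, 0, 0, 0]],
  ],
)

```text
time: 3.0
ee_pos: [0.4052, 0.333, 0.261]
tcp_rot: [-90.0, -0.0, -90.1]
wrist_force: [1.1, -1.0, 0.1]
opening: 0.0001
```

move_arm(
  deltas=[
    [[-0.045, 0, 0.012, 0], [-0.09, 0, 0.024, 0], [-0.135, 0, 0.036, 0], [-0.18, 0, 0.048, 0]],
  ],
)

```text
time: 3.4
ee_pos: [0.4542, 0.5127, 0.2608]
tcp_rot: [-90.0, -0.0, -90.1]
wrist_force: [0.8, 0.3, 1.1]
opening: 0.0002
```

move_arm(
  deltas=[
    [[0, 0.048, 0, 0], [0, 0.096, 0, 0], [0, 0.144, 0, 0], [0, 0.19, 0, 0], [0, 0.212, 0, 0]],
  ],
)

```text
time: 3.9
ee_pos: [0.4524, 0.509, 0.0434]
tcp_rot: [-90.3, -0.3, -90.1]
wrist_force: [-0.7, 0.4, 0.8]
opening: -0.0002
```

```bash
python3 - <<'E'
from workcell import *
import cv2,numpy as np
t=camera("top");s=camera("scene")
a=cv2.resize(s["color"][150:290,180:350],None,fx=3,fy=3,interpolation=2);b=cv2.resize(t["color"][120:260,180:270],None,fx=3,fy=3,interpolation=2)
cv2.imwrite("pics/a1.png",np.hstack([a,b]));print(get_obs()["ee_pos"])
E
```

```text
[0.4523862  0.50885569 0.04426451]
```

View pics/a1.png

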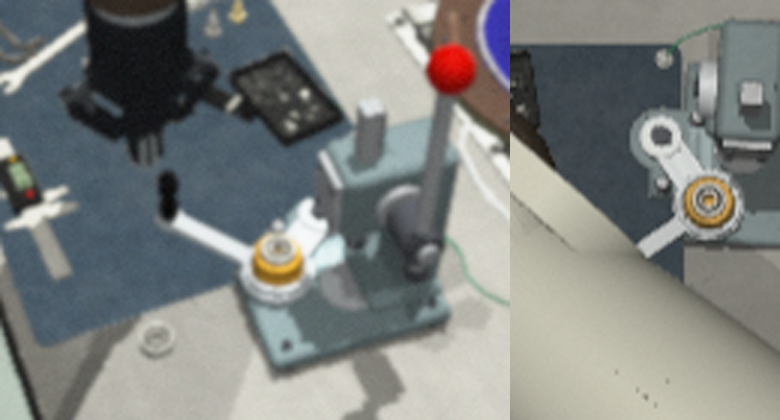

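The picture shows the shut fingers standing behind (left of) the knob with a gap, and the knob at about (168,195) in the left crop is untouched. Next is the push in.

move_arm(
  deltas=[
    [[0.015, 0, -0.002, 0], [0.025, 0, -0.004, 0], [0.033, 0, -0.005, 0], [0.041, 0, -0.006, 0], [0.049, 0, -0.008, 0]],
  ],
)

```text
time: 4.5
ee_pos: [0.4462, 0.4618, 0.0502]
tcp_rot: [-90.0, 0.1, -90.1]
wrist_force: [-0.7, 1.9, 0.9]
opening: 0.0001
```

move_arm(
  deltas=[
    [[0.008, 0, -0.001, 0], [0.016, 0, -0.002, 0], [0.024, 0, -0.003, 0], [0.032, 0, -0.003, 0], [0.04, 0, -0.003, 0]],
  ],
)

```text
time: 5.0
ee_pos: [0.4429, 0.4212, 0.0492]
tcp_rot: [-90.0, -0.0, -90.1]
wrist_force: [-1.0, 1.0, 0.8]
opening: -0.0001
```

move_arm(
  deltas=[
    [[0.008, 0, 0.001, 0], [0.016, 0, 0.003, 0], [0.024, 0, 0.005, 0], [0.032, 0, 0.007, 0], [0.04, 0, 0.009, 0]],
  ],
)

```text
time: 5.5
ee_pos: [0.4525, 0.3813, 0.0494]
tcp_rot: [-90.0, 0.0, -90.1]
wrist_force: [2.2, 3.3, 1.2]
opening: 0.0002
```

move_arm(
  deltas=[
    [[0.003, 0, 0.001, 0], [0.006, 0, 0.001, 0], [0.009, 0, 0.002, 0], [0.012, 0, 0.002, 0], [0.012, 0, 0.002, 0]],
  ],
)

```text
time: 6.0
ee_pos: [0.454, 0.3726, 0.0496]
tcp_rot: [-90.0, 0.3, -90.0]
wrist_force: [2.3, 17.6, -3.8]
opening: -0.0001
```

The measured contact (y 0.3726, force 17.6 N) fits the knob standing at its inner position. I'll back off, go up, and check.

move_arm(
  deltas=[
    [[-0.012, 0, -0.001, 0], [-0.04, 0, -0.003, 0], [-0.05, -0.03, -0.003, 0], [-0.05, -0.08, -0.003, 0], [-0.05, -0.13, -0.003, 0]],
  ],
)

```text
time: 6.5
ee_pos: [0.4499, 0.4197, 0.1797]
tcp_rot: [-90.1, -0.2, -90.1]
wrist_force: [1.3, 1.1, 0.3]
opening: -0.0003
```

move_arm(
  deltas=[
    [[-0.01, -0.04, 0, -8.5], [-0.02, -0.08, 0, -17], [-0.03, -0.12, 0, -25.5], [-0.03, -0.16, 0, -34], [-0.03, -0.165, 0, -42.5]],
  ],
)

```text
time: 7.0
ee_pos: [0.4509, 0.4503, 0.3494]
tcp_rot: [-89.7, -0.0, -47.3]
wrist_force: [-0.0, 0.1, -0.2]
opening: -0.0
```

move_arm(
  deltas=[
    [[0, 0, 0, -8.5], [0, 0, 0, -17], [0, 0, 0, -25.5], [0, 0, 0, -34], [0, 0, 0, -42.5]],
  ],
)

```text
time: 7.5
ee_pos: [0.4508, 0.4498, 0.3439]
tcp_rot: [-90.1, 0.0, -4.8]
wrist_force: [0.7, -0.9, -0.6]
opening: 0.0002
```

move_arm(
  deltas=[
    [[0, 0, 0, -5], [0, 0, 0, -5]],
  ],
)

```text
time: 7.7
ee_pos: [0.4508, 0.4498, 0.3439]
tcp_rot: [-90.1, 0.0, -0.1]
wrist_force: [0.5, -0.2, 0.1]
opening: -0.0
```

```bash
python3 - <<'E'
from workcell import *
from h import *
s=camera("scene");t=camera("top");np.savez("s1.npz",**s)
k=blob(dark(s,45),(270,240),30);print(k)
u,v=k[0][0],k[1][1]+1; print("knob top",plane(s,u,v,.078))
a=cv2.resize(s["color"][110:310,150:370],None,fx=2.5,fy=2.5,interpolation=2);cv2.imwrite("pics/a2.png",a)
print(get_obs()["ee_pos"],get_obs()["tcp_rot"],blob(red(s),(330,173)))
E
```

```text
(array([255.12676056, 246.61971831]), array([252, 240,   7,  16,  71], dtype=int32))
knob top [0.45943965 0.35127669 0.078     ]
[0.45088869 0.4498533  0.34403601] [-9.00459241e+01  2.27143268e-02 -2.90540937e-01] (array([330.31553398, 172.13106796]), array([322, 165,  17,  16, 206], dtype=int32))
```

View pics/a2.png

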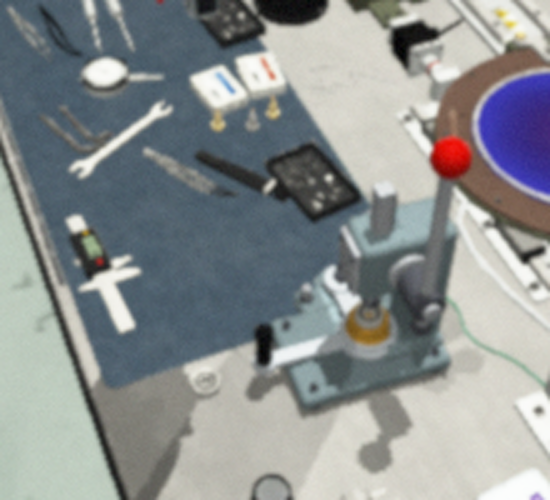

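The knob now stands at (0.459, 0.351), as expected fully in. The lever is still upright with its ball at crop (452,158), and the bystanders are in place. Next I move behind the lever.

move_arm(
  deltas=[
    [[0.04, 0, -0.01, 0], [0.08, 0, -0.02, 0], [0.12, 0, -0.03, 0], [0.15, 0, -0.05, 0], [0.169, 0, -0.08, 0]],
  ],
)

```text
time: 8.3
ee_pos: [0.6135, 0.3644, 0.331]
tcp_rot: [-89.9, -0.1, -0.3]
wrist_force: [-0.1, -0.1, -0.0]
opening: 0.0001
```

move_arm(
  deltas=[
    [[0, 0, -0.03, 0], [0, 0, -0.06, 0], [0, 0, -0.08, 0], [0, 0, -0.081, 0], [0, 0, -0.081, 0]],
  ],
)

```text
time: 8.8
ee_pos: [0.6119, 0.2837, 0.3364]
tcp_rot: [-89.7, -0.5, -0.3]
wrist_force: [0.3, 0.5, -0.3]
opening: -0.0002
```

move_arm(
  deltas=[
    [[0, 0.02, 0.002, 0], [0, 0.04, 0.003, 0], [0, 0.06, 0.003, 0], [0, 0.08, 0.003, 0], [0, 0.08, 0.003, 0]],
  ],
)

```text
time: 9.3
ee_pos: [0.6118, 0.2883, 0.2525]
tcp_rot: [-89.8, -0.2, -0.1]
wrist_force: [-1.1, 0.2, -0.7]
opening: 0.0
```

move_arm(
  deltas=[
    [[-0.012, 0, 0, 0], [-0.022, 0, 0.001, 0], [-0.032, 0, 0.001, 0], [-0.042, 0, 0.002, 0], [-0.052, 0.002, 0.002, 0]],
  ],
)

```text
time: 9.8
ee_pos: [0.5607, 0.2904, 0.2547]
tcp_rot: [-89.6, -0.6, -0.1]
wrist_force: [1.7, 0.6, 1.2]
opening: -0.0003
```

move_arm(
  deltas=[
    [[-0.008, 0.003, 0, 0], [-0.015, 0.005, 0.001, 0], [-0.025, 0.01, 0.001, 0], [-0.036, 0.016, 0.002, 0], [-0.045, 0.022, 0.002, 0]],
  ],
)

```text
time: 10.3
ee_pos: [0.5156, 0.2924, 0.2321]
tcp_rot: [-89.6, -0.6, -0.1]
wrist_force: [2.0, 1.0, 2.3]
opening: -0.0
```

move_arm(
  deltas=[
    [[-0.01, 0.008, 0, 0], [-0.018, 0.017, 0.001, 0], [-0.025, 0.026, 0.001, 0], [-0.031, 0.036, 0.001, 0], [-0.036, 0.044, 0.001, 0]],
  ],
)

```text
time: 10.8
ee_pos: [0.4803, 0.2941, 0.1884]
tcp_rot: [-89.6, -0.6, -0.1]
wrist_force: [1.8, 2.2, 8.4]
opening: -0.0002
```

Pressing force appears (8 N). I continue towards the stop in small steps.

move_arm(
  deltas=[
    [[-0.001, 0.003, 0, 0], [-0.003, 0.006, 0, 0], [-0.004, 0.009, 0, 0], [-0.005, 0.012, 0, 0], [-0.005, 0.012, 0, 0]],
  ],
)

```text
time: 11.3
ee_pos: [0.4753, 0.2941, 0.1763]
tcp_rot: [-89.6, -0.6, -0.1]
wrist_force: [-2.1, 2.0, 7.5]
opening: -0.0002
```

move_arm(
  deltas=[
    [[0, 0.002, 0, 0], [0, 0.004, 0, 0], [0, 0.006, 0, 0], [0, 0.006, 0, 0]],
  ],
)

```text
time: 11.7
ee_pos: [0.4755, 0.2941, 0.171]
tcp_rot: [-89.6, -0.6, -0.1]
wrist_force: [-1.7, 0.5, 12.1]
opening: 0.0002
```

move_arm(
  deltas=[
    [[0, 0.002, 0, 0], [0, 0.004, 0, 0], [0, 0.004, 0, 0]],
  ],
)

```text
time: 12.0
ee_pos: [0.4754, 0.2942, 0.1679]
tcp_rot: [-89.5, -0.6, -0.1]
wrist_force: [-5.3, -0.1, 18.0]
opening: -0.0002
```

```bash
python3 - <<'E'
from workcell import *
from h import *
s=camera("scene");t=camera("top")
cv2.imwrite("pics/a3.png",cv2.resize(s["color"][130:290,200:380],None,fx=3,fy=3,interpolation=2))
m=red(s);m2=red(t)
k=cv2.connectedComponentsWithStats(m);print(k[2][1:][k[2][1:,4]>30]);
b=np.array([np.cos(np.radians(2.7)),-np.sin(np.radians(2.7))])
Tw=np.linalg.inv(s["T"])
for th in(0,.9,1.0,1.1,1.15,1.2,1.25,1.3):
    r=.16;w=np.array([.575-r*np.sin(th)*b[0],.2885-r*np.sin(th)*b[1],.1355+r*np.cos(th),1]);p=Tw@w
    print(th,p[0]/p[2]*s["fx"]+s["cx"],p[1]/p[2]*s["fy"]+s["cy"])
n,l,st,ce=k;print([ (c,a) for c,a in zip(ce,st) if a[4]>30][1:])
n,l,st,ce=cv2.connectedComponentsWithStats(m2);print([ (c,a) for c,a in zip(ce,st) if a[4]>30][1:])
print(get_obs()["wrist_force"])
E
```

```text
[[239 230  14  15 151]]
0 330.09680844386907 172.22583505803368
0.9 262.26344800198126 213.21605608426802
1.0 257.3182559135749 219.25683010836923
1.1 253.16793221666273 225.28876296678555
1.15 251.40083255382564 228.27624768232153
1.2 249.8424549158021 231.23205404714446
1.25 248.49412601632628 234.14719422268536
1.3 247.35627308965138 237.01314394666184
[(array([245.52980132, 236.82781457]), array([239, 230,  14,  15, 151], dtype=int32))]
[(array([508.44285714,  95.95714286]), array([505,  90,   7,  13,  70], dtype=int32)), (array([282.26666667, 224.77777778]), array([279, 220,   8,  10,  45], dtype=int32))]
[-4.43223358 -0.32031476 17.4769841 ]
```

View pics/a3.png

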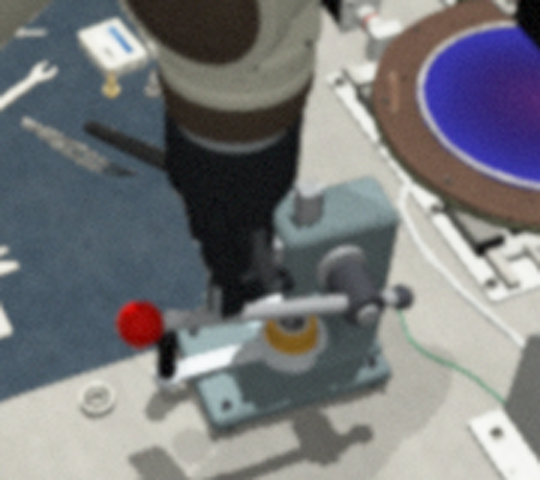

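The ball at (245,237) fits a lever angle of about 1.25–1.3, with the tip on the rod. I'll press a bit more to confirm the hard stop.

move_arm(
  deltas=[
    [[0, 0.002, 0, 0], [0, 0.004, 0, 0], [0, 0.005, 0, 0], [0, 0.005, 0, 0]],
  ],
)

```text
time: 12.5
ee_pos: [0.475, 0.2943, 0.1641]
tcp_rot: [-89.5, -0.6, -0.1]
wrist_force: [-9.2, -1.6, 25.7]
opening: -0.0001
```

```bash
python3 - <<'E'
from workcell import *
from h import *
s=camera("scene");np.savez("s2.npz",**s)
n,l,st,ce=cv2.connectedComponentsWithStats(red(s));print([ (c,a) for c,a in zip(ce,st) if a[4]>30][1:])
print(get_obs()["wrist_force"],get_obs()["ee_pos"])
E
```

```text
[(array([245.14666667, 238.58      ]), array([239, 232,  14,  14, 150], dtype=int32))]
[-10.21676169  -0.20194226  24.94109429] [0.47507198 0.29434176 0.16416279]
```

The lever is at or past the nominal home angle and force rises stiffly. I release now, moving up a little and then off to the right of the lever.

move_arm(
  deltas=[
    [[0, -0.02, 0, 0], [0, -0.035, -0.03, 0], [0, -0.04, -0.075, 0], [0, -0.04, -0.11, 0], [0, -0.04, -0.12, 0]],
  ],
)

```text
time: 13.05
ee_pos: [0.4748, 0.1709, 0.2002]
tcp_rot: [-89.7, -0.6, -0.3]
wrist_force: [-0.3, 0.3, -0.2]
opening: -0.0
```

move_arm(
  deltas=[
    [[-0.03, 0, 0, 8.5], [-0.03, 0, 0, 17], [-0.03, 0, 0, 25.5], [-0.03, 0, 0, 34], [-0.03, 0, 0, 42.5]],
  ],
)

```text
time: 13.55
ee_pos: [0.4447, 0.1738, 0.1992]
tcp_rot: [-89.4, -0.1, -43.0]
wrist_force: [0.1, 0.1, 0.3]
opening: -0.0001
```

move_arm(
  deltas=[
    [[0, 0, 0, 8.5], [0, 0, 0, 17], [0, 0, 0, 25.5], [0, 0, 0, 34], [0, 0, 0, 42.5]],
  ],
)

```text
time: 14.05
ee_pos: [0.4448, 0.1738, 0.1991]
tcp_rot: [-89.5, 0.3, -85.5]
wrist_force: [0.6, -0.1, 0.2]
opening: -0.0002
```

move_arm(
  deltas=[
    [[0, 0, 0, 5], [0, 0, 0, 5], [0, 0, 0, 5], [0, 0, 0, 5], [0, 0, 0, 5]],
  ],
)

```text
time: 14.55
ee_pos: [0.4449, 0.1732, 0.1989]
tcp_rot: [-89.5, 0.3, -90.1]
wrist_force: [0.3, 0.4, 0.2]
opening: -0.0004
```

move_arm(
  deltas=[
    [[0, 0, 0, 0], [0, 0, 0, 0], [0, 0, 0, 0], [0, 0, 0, 0], [0, 0, 0, 0]],
  ],
)

```text
time: 15.05
ee_pos: [0.4449, 0.173, 0.1989]
tcp_rot: [-89.5, 0.3, -90.1]
wrist_force: [-0.0, -0.4, 0.5]
opening: -0.0001
```

```bash
python3 - <<'E'
from workcell import *
from h import *
s=camera("scene");np.savez("s3.npz",**s)
n,l,st,ce=cv2.connectedComponentsWithStats(red(s));print([ (c,a) for c,a in zip(ce,st) if a[4]>30][1:])
k=blob(dark(s,45),(256,247),14);print("knob",plane(s,k[0][0],k[1][1]+1,.078),k)
s0=dict(np.load("s1.npz"))
f=lambda c:cv2.resize(c["color"][150:280,230:350],None,fx=3.3,fy=3.3,interpolation=2)
cv2.imwrite("pics/a4.png",np.hstack([f(s0),f(s)]))
print(get_obs()["wrist_force"],get_obs()["ee_pos"],get_obs()["tcp_rot"])
E
```

```text
[]
knob [0.45960783 0.35120755 0.078     ] (array([255.21176471, 248.52941176]), array([252, 240,   8,  18,  85], dtype=int32))
[ 0.05013776 -0.25794803 -0.31973507] [0.44494251 0.17299694 0.1989189 ] [-89.48194236   0.31052097 -90.13361076]
```

View pics/a4.png

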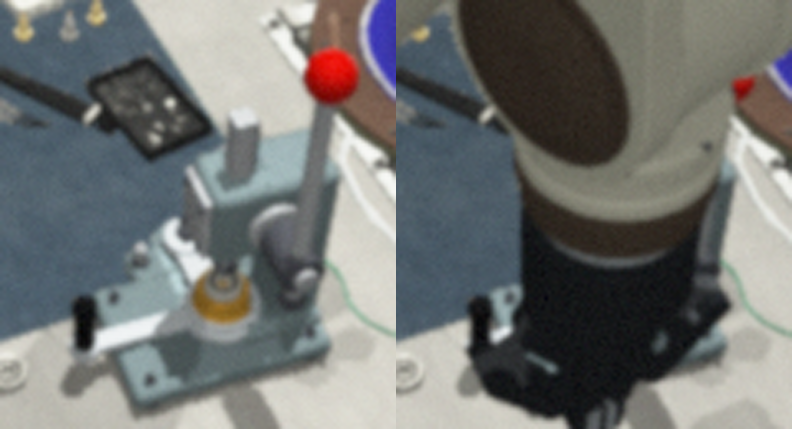

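The second crop shows the lever ball back up at (743,85) and the knob unmoved, but the gripper hides the housing. I'll step aside for a look at the bearing.

move_arm(
  deltas=[
    [[-0.04, -0.02, -0.01, 0], [-0.09, -0.04, -0.02, 0], [-0.14, -0.06, -0.03, 0], [-0.19, -0.08, -0.04, 0], [-0.23, -0.1, -0.04, 0]],
  ],
)

```text
time: 15.6
ee_pos: [0.4038, 0.3964, 0.2968]
tcp_rot: [-89.5, 0.3, -90.1]
wrist_force: [1.2, 0.2, 0.4]
opening: -0.0
```

```bash
python3 - <<'E'
from workcell import *
from h import *
s=camera("scene");np.savez("s3.npz",**s)
n,l,st,ce=cv2.connectedComponentsWithStats(red(s));print([ (c,a) for c,a in zip(ce,st) if a[4]>30][1:])
s0=dict(np.load("s1.npz"))
f=lambda c:cv2.resize(c["color"][160:260,260:345],None,fx=4.5,fy=4.5,interpolation=2)
cv2.imwrite("pics/a5.png",np.hstack([f(s0),f(s)]))
print(get_obs()["ee_pos"])
E
```

```text
[(array([330.31279621, 172.58293839]), array([323, 165,  16,  16, 211], dtype=int32))]
[0.40417337 0.40225043 0.29835548]
```

View pics/a5.png

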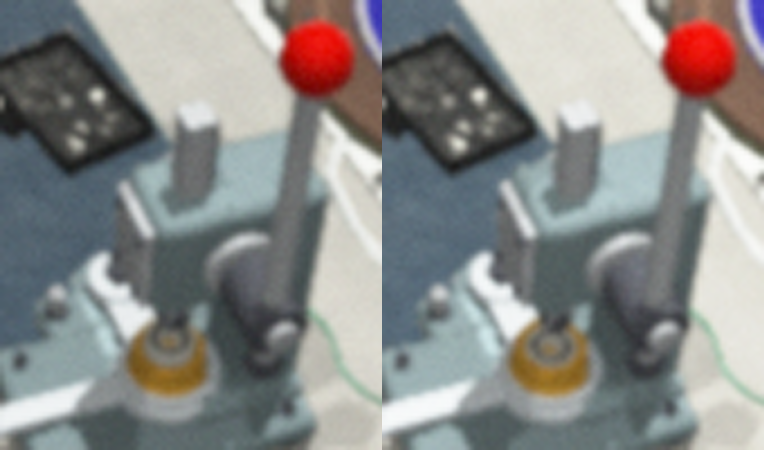

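The second crop shows the bearing flush in the housing (it was proud in the first) and the lever upright (ball at (330.3,172.6), same as at rest). Now I go to the right side of the knob.

move_arm(
  deltas=[
    [[0.04, 0, 0.02, 0], [0.08, 0, 0.04, 0], [0.11, 0, 0.048, 0], [0.11, 0.03, 0.048, 0], [0.11, 0.07, 0.048, 0]],
  ],
)

```text
time: 16.15
ee_pos: [0.4546, 0.2843, 0.2269]
tcp_rot: [-89.3, 0.4, -90.2]
wrist_force: [0.7, 0.7, -0.0]
opening: -0.0003
```

move_arm(
  deltas=[
    [[0, 0.045, 0, 0], [0, 0.09, 0, 0], [0, 0.135, 0, 0], [0, 0.175, 0, 0], [0, 0.177, 0, 0]],
  ],
)

```text
time: 16.65
ee_pos: [0.4521, 0.284, 0.0435]
tcp_rot: [-89.9, 0.0, -90.1]
wrist_force: [-0.7, -0.3, 0.2]
opening: -0.0003
```

move_arm(
  deltas=[
    [[-0.025, 0, 0.001, 0], [-0.036, 0, 0.001, 0], [-0.045, 0, 0, 0], [-0.053, 0, -0.002, 0], [-0.061, 0, -0.004, 0]],
  ],
)

```text
time: 17.15
ee_pos: [0.4508, 0.347, 0.0496]
tcp_rot: [-89.5, 0.3, -90.1]
wrist_force: [-2.1, -3.1, 0.7]
opening: -0.0002
```

move_arm(
  deltas=[
    [[-0.008, 0, -0.002, 0], [-0.016, 0, -0.003, 0], [-0.024, 0, -0.004, 0], [-0.032, 0, -0.005, 0], [-0.04, 0, -0.005, 0]],
  ],
)

```text
time: 17.65
ee_pos: [0.4461, 0.3876, 0.0493]
tcp_rot: [-89.5, 0.3, -90.1]
wrist_force: [-0.0, -1.8, 0.3]
opening: -0.0003
```

move_arm(
  deltas=[
    [[-0.008, 0, 0, 0], [-0.016, 0, 0.001, 0], [-0.024, 0, 0.001, 0], [-0.032, 0, 0.002, 0], [-0.038, 0, 0.003, 0]],
  ],
)

```text
time: 18.15
ee_pos: [0.4495, 0.4256, 0.0495]
tcp_rot: [-89.5, 0.3, -90.1]
wrist_force: [1.4, -2.4, -1.7]
opening: 0.0001
```

move_arm(
  deltas=[
    [[-0.003, 0, 0.001, 0], [-0.006, 0, 0.002, 0], [-0.009, 0, 0.002, 0], [-0.011, 0, 0.002, 0], [-0.011, 0, 0.002, 0]],
  ],
)

```text
time: 18.65
ee_pos: [0.4514, 0.4361, 0.0497]
tcp_rot: [-89.5, 0.3, -90.1]
wrist_force: [0.6, -0.1, 0.3]
opening: 0.0004
```

move_arm(
  deltas=[
    [[-0.002, 0, 0, 0], [-0.004, 0, 0, 0], [-0.005, 0, 0, 0], [-0.005, 0, 0, 0]],
  ],
)

```text
time: 19.05
ee_pos: [0.4514, 0.438, 0.0496]
tcp_rot: [-89.5, -0.0, -90.2]
wrist_force: [0.7, -16.3, 4.8]
opening: 0.0002
```

The outer stop is met (16 N at the predicted place). I back off, go up and check.

move_arm(
  deltas=[
    [[0.01, 0, 0, 0], [0.035, 0, -0.005, 0], [0.045, -0.03, -0.01, 0], [0.045, -0.08, -0.01, 0], [0.045, -0.13, -0.01, 0]],
  ],
)

```text
time: 19.55
ee_pos: [0.4393, 0.3945, 0.1805]
tcp_rot: [-89.5, 0.3, -90.1]
wrist_force: [0.8, 0.6, 0.1]
opening: -0.0001
```

move_arm(
  deltas=[
    [[0.04, -0.04, -0.02, 0], [0.08, -0.08, -0.04, 0], [0.12, -0.1, -0.06, 0], [0.17, -0.1, -0.08, 0], [0.22, -0.1, -0.1, 0]],
  ],
)

```text
time: 20.05
ee_pos: [0.3469, 0.1962, 0.2778]
tcp_rot: [-89.3, 0.4, -90.1]
wrist_force: [1.5, -1.1, 1.0]
opening: 0.0001
```

move_arm(
  deltas=[
    [[0.04, 0, 0, 0], [0.09, 0, 0, 0], [0.13, 0, 0, 0], [0.13, 0, 0, 0], [0.13, 0, 0, 0]],
  ],
)

```text
time: 20.55
ee_pos: [0.3475, 0.0667, 0.2761]
tcp_rot: [-89.4, 0.4, -90.3]
wrist_force: [0.1, 0.8, -0.5]
opening: 0.0001
```

```bash
python3 - <<'E'
from workcell import *
from h import *
s=camera("scene");s0=dict(np.load("scene0.npz"))
for c in(s0,s):
    print("ball",blob(red(c),(330,172))[0]);k=blob(dark(c,45),(236,212),14);print("knob",k[0],plane(c,k[0][0],k[1][1]+1,.078))
f=lambda c:cv2.resize(c["color"][180:330,190:320],None,fx=3,fy=3,interpolation=2)
cv2.imwrite("pics/a6.png",np.hstack([f(s0),f(s)]))
print(get_obs()["ee_pos"],get_obs()["wrist_force"])
E
```

```text
ball [330.26633166 171.83919598]
knob [235.58730159 214.46031746] [0.45264821 0.45227247 0.078     ]Traceback (most recent call last):
  File "<stdin>", line 5, in <module>
  File "h.py", line 12, in blob
    i=1+np.argmax(st[1:,4]);return ce[i],st[i]
        ~~~~~~~~~^^^^^^^^^^
    return _wrapfunc(a, 'argmax', axis=axis, out=out, **kwds)
    return bound(*args, **kwds)
ValueError: attempt to get argmax of an empty sequence
```

move_arm(
  deltas=[
    [[0.048, 0, 0, 0], [0.096, 0, 0, 0], [0.144, 0, 0, 0], [0.192, 0, 0, 0], [0.24, 0, 0, 0]],
  ],
)

```text
time: 21.1
ee_pos: [0.3474, -0.1734, 0.2745]
tcp_rot: [-89.4, 0.3, -90.0]
wrist_force: [1.3, 0.1, 0.0]
opening: -0.0001
```

move_arm(
  deltas=[
    [[0.04, 0, 0, 0], [0.08, 0, 0, 0], [0.12, 0, 0, 0], [0.15, 0, 0, 0], [0.15, 0, 0, 0]],
  ],
)

```text
time: 21.6
ee_pos: [0.3477, -0.3245, 0.2722]
tcp_rot: [-89.6, 0.4, -90.1]
wrist_force: [-0.3, 0.6, -0.1]
opening: -0.0004
```

```bash
python3 - <<'E'
from workcell import *
from h import *
s=camera("scene");s0=dict(np.load("scene0.npz"))
f=lambda c:cv2.resize(c["color"][160:330,180:350],None,fx=2.3,fy=2.3,interpolation=2)
cv2.imwrite("pics/a6.png",np.hstack([f(s0),f(s)]))
print(get_obs()["ee_pos"],get_obs()["wrist_force"])
for c in(s0,s):
    print("ball",blob(red(c),(330,172))[0]);k=blob(dark(c,45),(236,212),14);print("knob",k[0],plane(c,k[0][0],k[1][1]+1,.078))
E
```

```text
[ 0.34761503 -0.32301252  0.27263631] [-0.95319225  1.42608829  0.34754104]
ball [330.26633166 171.83919598]
knob [235.58730159 214.46031746] [0.45264821 0.45227247 0.078     ]
ball [330.3062201  172.44497608]
knob [235.55357143 214.30357143] [0.45257688 0.4523018  0.078     ]
```

View pics/a6.png

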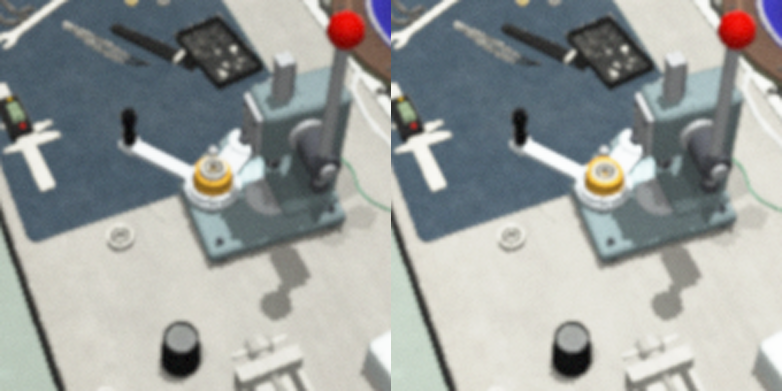

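Before (left) and after (right): the knob is back at its start pixel and the lever is up. The bearing is flush in the housing at (604,175), and the spare bearing, loupe and caliper are unmoved.

```bash
python3 -c "
from workcell import *
print(job_done())"
```

```text
the job is handed in; nothing more can be done
None
```

I pressed the bearing home and handed the job in at about 21.6 s of the 67 s allowed; the hand-in reports no verdict. The fingers stayed shut throughout. I pushed the knob in to its stop, pushed the lever down, stepped off to the right so it sprang back up, then pushed the knob back out to its outer stop.

- **Loading arm in:** before pressing, the knob stood at (0.459, 0.351) m, against an expected (0.460, 0.352) m.
- **Loading arm out:** the knob top is back within 0.2 px of where it started.
- **Lever:** the ball is within 0.6 px of its rest position.
- **Bearing:** it looks flush with the housing in the pictures. I did not measure its depth.
- **Housing and bystanders:** the housing stands upright in its nest. The spare bearing, loupe and caliper look unmoved.
- **Robot:** it stands clear of everything, with about 1–2 N on the wrist, within the noise seen in free air.

**One disagreement:** the lever's end stop felt softer than described. The force climbed gradually from 12 to 26 N, and the ball's image position suggested 1.3 rad or a little more, against the nominal 1.25 rad. I took that as the stop giving slightly, plus calibration error.

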